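# Shift the printing press into third gear

### The arm

A 6-joint arm with a two-finger parallel gripper is mounted at the origin on the work surface. World frame = base frame: x ahead of the robot, y to its left, z up, the work surface at z = 0. Lengths are in mm, angles in rad, forces in N, time in s.
With the tool pointing down it reaches from about 350 to 975 mm from the base axis. Payload 7.1 kg.
Tool frame: the origin (TCP) lies at the centre of the arm's flange, where the gripper is bolted on; the fingertips stand 182 mm ahead of it and the grasp point (between the pads) lies 163 mm ahead of it; z points along the fingers, y is the line along which they close (so a half turn about z gives the same grasp; the last joint's range is limited). The gripper opens to 88 mm and grips with 3 to 60 N. Pads are 20 mm wide; open, the fingers measure 115 mm over their backs; the gripper's body (75 mm by 178 mm) begins 61 mm behind the grasp point.
Start: joints at [1.168, 0.423, 1.63, -0, 1.089, -0.019], TCP at [233.997, 579.527, 404.675] pointing down, gripper open.
Joint ranges: [-3, 3], [-0.9, 2.11], [0.09, 2.58], [-1.31, 4.45], [0.11, 2.69], [-2.54, 2.54]. Speed limits (rad/s): [2.39, 2.39, 3.01, 3.14, 3.14, 3.14].

### API

Orientations are given as a rotation vector (axis times angle).
In Python, from workcell import readout, get_image, ctrl gives the robot as it stands.
- The arm moves only by the tool step_arm, never from a script. Its argument "targets" is a list that holds one entry, the list of rows, each a list of 7 numbers: the shift along the world's x, y, z as a fraction of full scale, then the turn, a rotation vector about the world's x, y, z as a fraction of full scale, then the opening, from 0 (shut) to 1 (fully open). In form: [[[dx, dy, dz, wx, wy, wz, claw], ...]]. A call has exactly 5 rows; each row shifts and turns the commanded pose from where the row before left it; what a row does not reach is not made up. Full scale, the value 1, is 0.05 m for a shift and 4 degrees for a turn. A row lasts 1/8 s, in which the tool goes at most 62.5 mm and 10.7 degrees, less where a joint would pass 70% of its speed; a pose out of reach is approached as far as the arm can. A call with a number of a shift or a turn outside -1 to 1 is refused whole. A call with a gripper value outside its range is refused whole. The fingers move at their own pace and stop on an object; the grip force is fixed at half the most. Time passes only in rows, so rows that do not move let the fingers close, or fill a call up. It gives the time, the measured TCP pose, the force, the opening and the grip force at its end, in the units of the state.
- readout.get_obs(): the state, without advancing time (a new reading comes with each control period).
- get_image(name): name is "scene" or "top"; returns a dict with "pixels" (420x560x3 uint8, red, green, blue), "intrinsics" (3x3 intrinsics, pixels), "k1" (the pictures are not rectified: a ray, as slopes to the right and down, at radius r is drawn at 1 + k1 r^2 times it, then the intrinsics apply), "extrinsics" (4x4, takes a point from world to camera coordinates). Camera axes: x right, y down, z forward; pixel columns grow to the right and rows downward; lengths in mm; the calibration is good to about 2 mm. A picture is of the moment at which its call begins. There is no depth.
- ctrl.close_job(): hands the job in; it is judged then, once.
The state is a dict: "t": time; "qpos": joint angles; "qvel": joint speeds; "joint_torque": joint torques, N m; "ee_pos": TCP position; "orientation": TCP orientation; "ft_force": force on the tool from outside, world axes, zero at the start; "moment": the same for the moment, N m; "width": finger opening in mm; "grasp_force": force on a finger pad.
Only numpy, scipy, OpenCV 4.12 (cv2) and the standard library are available. Lean on these libraries where they do the work, as an engineer would, in place of code of your own. Each camera call takes 0.05 s, during which the arm holds its last target. There are 200 camera calls.

### The job

Put the printing press in third gear: push its gear lever along the left-hand channel of the H-shaped gate to the crossing in the middle, across into the right-hand channel, and from there forward, away from the robot, fully home into the third slot. Push it with closed fingertips from one side at a time, never gripping the knob, and do not let the lever drop back into the fourth slot (right-hand, nearest the robot) on the way. Leave the other things where they are.

Things in the scene. Friction and masses are not known exactly. Their poses are not given: they have to be found in the camera images.
- drive: table-top printing press, fixed. Origin on the table below the lever's pivot; x = forward (away from the robot, along the channels), y = left (towards the rollers), z up; turned up to 0.3 rad. In this frame: grey gear housing 220 mm in x, y -190 to +150, top 95 mm high; roller frames from y = 155 on, 185 high; motor beyond y = -190, 102 high.
- gate: steel H-gate plate, 110 x 100 mm, top 110 mm above the table; origin and axes those of the drive. Two channels 32 mm apart run forward and back, joined by one crossing in the middle. Slots: first = left forward, second = left back, third = right forward, fourth = right back. Slots 18 mm wide, lever shank 12 mm thick; the tongues between the channels have rounded ends.
- knob (a point): centre of the lever's black knob: a block 30 x 30 mm, 44 mm tall along the lever, faces looking forward, back, left, right of the drive, a 4 mm higher cap on top. It is 150 mm up the lever from a pivot 40 mm above the table: about 190 mm high when upright, 180 mm in a slot. It moves up to 45 mm forward or back and 33 mm left or right of the drive's origin.
- cross (a joint): sideways tilt of the lever, rad: -0.225 = left-hand channel (it starts there), +0.225 = right-hand channel. The lever stays wherever it is left (no spring); it takes about 2 N at the knob to move.
- stick (a joint): forward and back tilt of the lever, rad: +0.304 = fully forward (home in a first or third slot), -0.304 = fully back, 0 = in the crossing; it can change channel only within about 0.05 of 0. It starts anywhere from -0.28 to +0.28. Stays where it is left, about 2 N at the knob to move.
- third (a point): where the centre of the knob is when the lever is fully home in the third slot
- knob_front: the forward face of the knob, part of it (its origin is at the pivot, not on the face); watched only to see that the knob is not gripped
- knob_back: the near (robot-side) face of the knob, part of it (its origin is at the pivot, not on the face); watched only to see that the knob is not gripped
- knob_left: the left face of the knob, part of it (its origin is at the pivot, not on the face); watched only to see that the knob is not gripped
- knob_right: the right face of the knob, part of it (its origin is at the pivot, not on the face); watched only to see that the knob is not gripped
- ink_jar: bystander: small glass ink jar, 48 mm across, 55 mm tall, standing on the grey gear housing to the right of the lever; origin at its underside
- brayer: bystander: hand ink roller lying on the near half of the press bed; roller 32 mm across and 90 mm long, wooden handle; origin at its underside
- mug: bystander: white mug, 72 mm across, 85 mm tall, on the table to the right of the press, near the robot; origin at its underside
- ink_tin: bystander: tin 84 mm across, 60 mm tall, on the table at the right; origin at its underside
- oil_bottle: bystander: bottle 56 mm across, 130 mm tall, on the table at the right; origin at its underside
- lino_block: bystander: wooden printing block 100 x 70 x 22 mm, lying on the table at the right; origin at its underside
- tape_roll: bystander: roll of paper tape 84 mm across, 25 mm tall, lying beyond the press, to its right; origin at its underside

How it is judged:
By the outcome, as a careful person would: the job done as asked, in the order asked, and still so for the second after the job is handed in, with the robot touching nothing.
It also fails if it takes over 64 s, if anything falls off the work surface, if the arm or the gripper's body presses on something with over 40 N, if the wrist force passes 120 N, or if a joint passes its speed limit or range.

## Working session

There is one attempt and no reset: what is moved stays moved. The work goes in short steps, Python scripts to look and compute and a tool call to move; the robot and the scene stay as the last step left them, time stands still between calls to the robot, and variables do not carry over. Pictures are saved under pics/ and viewed, at most 10 in all, crops included, and the job is handed in when it is done.

Besides the shell and the picture viewer there is one more tool, called after "Call:" in YAML: its name, and indented under it one key for each argument. step_arm: Moves the arm, as the interface text tells. Shift numbers are shares of 0.05 m and turn numbers shares of 4 degrees, none past 1 either way. Its arguments: {"type":"object","properties":{"targets":{"type":"array"}},"required":["targets"]}

```bash
mkdir -p pics
cat > h.py <<'E'
import numpy as np, cv2
from workcell import readout, get_image, ctrl
def snap(n,fn,crop=None,s=1):
    im=get_image(n); p=im["pixels"][:,:,::-1]
    if crop: x0,y0,x1,y1=crop; p=p[y0:y1,x0:x1]
    cv2.imwrite("pics/"+fn,cv2.resize(p,None,fx=s,fy=s,interpolation=cv2.INTER_CUBIC)); return im
def proj(im,P):
    E=np.array(im["extrinsics"]);K=np.array(im["intrinsics"]);P=np.atleast_2d(P)
    c=P@E[:3,:3].T+E[:3,3]; s=c[:,:2]/c[:,2:]; r2=(s**2).sum(1,keepdims=True)
    s=s*(1+im["k1"]*r2); return s@K[:2,:2].T+K[:2,2]
def atz(im,uv,z):
    from scipy.optimize import fsolve
    return fsolve(lambda p:proj(im,[p[0],p[1],z])[0]-uv,[600,0])
E
python3 - <<'E'
from h import *
a=snap("scene","s0.png",s=1.4); b=snap("top","t0.png",s=1.4)
for i in(a,b): print(np.linalg.inv(i["extrinsics"]).round(2),i["intrinsics"],i["k1"])
print(readout.get_obs())
E
```

```text
[[ 7.00000e-01  5.60000e-01 -4.40000e-01  1.10063e+03]
 [ 7.10000e-01 -5.40000e-01  4.40000e-01 -6.53180e+02]
 [ 1.00000e-02 -6.20000e-01 -7.80000e-01  1.13978e+03]
 [ 0.00000e+00  0.00000e+00  0.00000e+00  1.00000e+00]] [[466.71734889   0.         278.29246201]
 [  0.         466.71734889 214.23846368]
 [  0.           0.           1.        ]] -0.08003989587088547
[[ 0.00000e+00 -9.80000e-01  1.90000e-01  2.77370e+02]
 [-1.00000e+00 -0.00000e+00  0.00000e+00 -9.15300e+01]
 [-0.00000e+00 -1.90000e-01 -9.80000e-01  1.35828e+03]
 [ 0.00000e+00  0.00000e+00  0.00000e+00  1.00000e+00]] [[528.99881736   0.         279.26191698]
 [  0.         528.99881736 216.72430417]
 [  0.           0.           1.        ]] 0.012089714208930213
{'t': 0.1, 'qpos': array([ 1.16801189e+00,  4.23778668e-01,  1.63059661e+00,  1.84332509e-05,
        1.08862094e+00, -1.89972366e-02]), 'qvel': array([-0.00108594, -0.00235066, -0.00087837, -0.00174242,  0.00039634,
        0.00236606]), 'joint_torque': array([ 9.49901223e-04, -5.45611060e+01, -2.74325806e+01,  6.45440631e-02,
        1.88633334e-02, -5.63497042e-05]), 'ee_pos': array([233.89691098, 579.31553402, 403.97703133]), 'orientation': array([-5.99112497e-01, -3.08362088e+00,  2.15028569e-03]), 'ft_force': array([-0.30353683, -0.57003044, -1.16353616]), 'moment': array([0.04364979, 0.01186563, 0.03137752]), 'grasp_force': 0.0, 'width': 88.12085478982041}
```

View pics/s0.png

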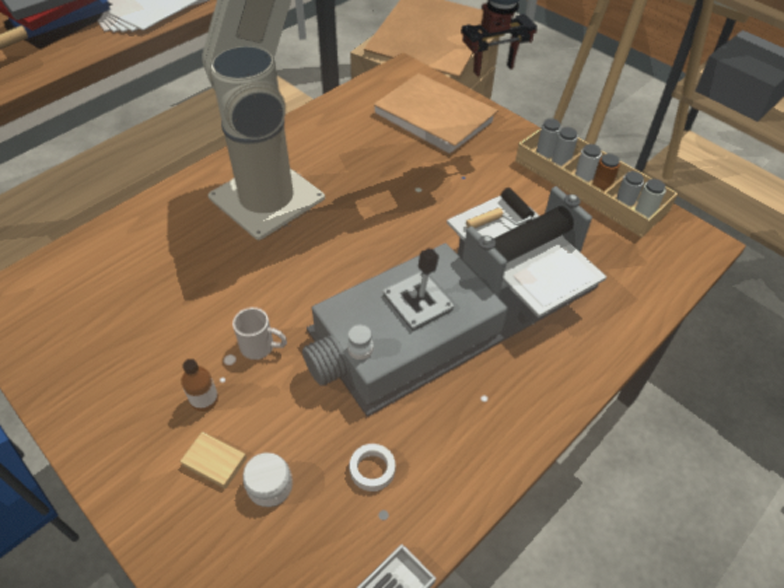

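View pics/t0.png

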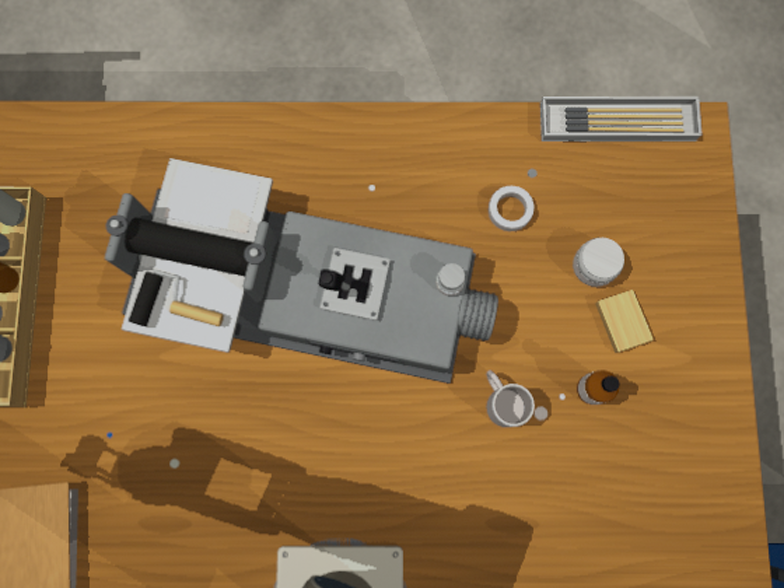

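The scene view shows the knob at about (428,262) and the top view shows it at (328,279), with the gate plate around (355,284), in the 1.4x pictures. Next I'll crop in for accurate pixel positions.

Run:
```python
from h import *
a=snap("top","t1.png",(215,165,295,240),8)
a=snap("scene","s1.png",(260,165,340,240),8)
```

```text
(no output)
```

View pics/t1.png

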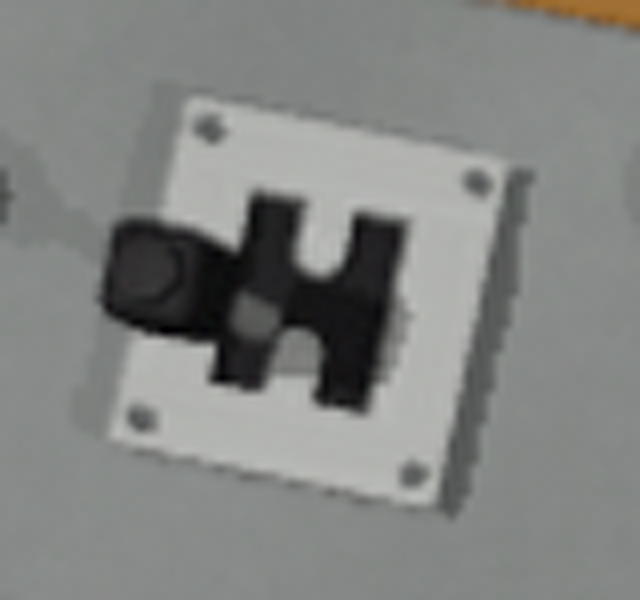

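View pics/s1.png

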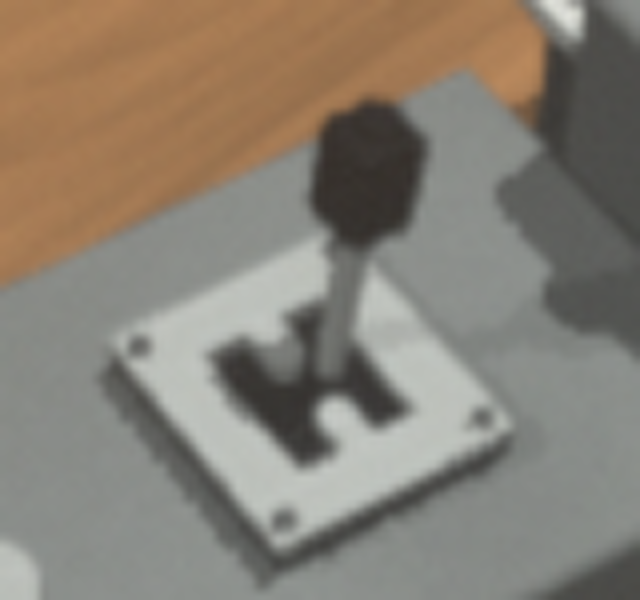

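```bash
cat >> h.py <<'E'
def Rz(a): return np.array([[np.cos(a),-np.sin(a),0],[np.sin(a),np.cos(a),0],[0,0,1]])
def lev(s,c,L): # drive frame
    return np.array([L*np.sin(s),-L*np.cos(s)*np.sin(c),40+L*np.cos(s)*np.cos(c)])
def W(d,p): return np.array([d[0],d[1],0])+Rz(d[2])@p
E
python3 - <<'E'
from h import *
from scipy.optimize import least_squares
t=get_image("top");s=get_image("scene")
f=lambda l,x,y:(np.array(l)+.5)/8+[x,y]-.5
tc=f([[190,95],[512,160],[437,508],[110,437]],215,165)
sc=f([[512,428],[282,550],[110,340],[330,235]],260,165)
for dims in((55,50),):
  C=np.array([[dims[0],dims[1],110],[dims[0],-dims[1],110],[-dims[0],-dims[1],110],[-dims[0],dims[1],110]])
  def r(d,w=3):
    P=np.array([W(d,c) for c in C]); return np.r_[(proj(t,P)-tc).ravel() if w&1 else [], (proj(s,P)-sc).ravel() if w&2 else []]
  for w in(1,2,3):
    o=least_squares(r,[600,-50,-.2],args=(w,)); print(w,o.x,o.fun.round(2))
d=o.x; np.save("d.npy",d)
kt=f([[148,275]],215,165); ks=f([[368,172]],260,165)
r2=lambda q:np.r_[(proj(t,W(d,lev(q[0],q[1],176)))-kt).ravel(),(proj(s,W(d,lev(q[0],q[1],150)))-ks).ravel()]
o=least_squares(r2,[0,-.2]);print(o.x,o.fun, 'knob',W(d,lev(*o.x,150)),'third',W(d,lev(.304,.225,150)))
E
```

```text
1 [ 5.56153872e+02 -2.60496236e+01 -2.08338548e-01] [ 0.16 -0.23  0.   -0.13 -0.17 -0.02  0.01  0.36]
2 [ 5.56892756e+02 -2.73315629e+01 -1.94946109e-01] [ 0.32 -0.1  -0.23  0.32 -0.61  0.45  0.55 -0.78]
3 [ 5.56363541e+02 -2.64587492e+01 -2.03413188e-01] [ 0.2  -0.24  0.08 -0.33  0.13 -0.18  0.27  0.4   0.34 -0.21 -0.38 -0.
 -0.46  0.02  0.84 -1.  ]
[-0.13107564 -0.21741159] [-0.25749816 -0.4384153  -0.65589884 -0.31512184] knob [543.64280813   8.91826637 185.21242962] third [593.88811192 -66.80241898 179.51449712]
```

Call:
step_arm:
  targets:
    - [[0.34,-0.74,0,0,0,0.52,0],[0.34,-0.74,0,0,0,0.52,0],[0.34,-0.74,0,0,0,0.52,0],[0.34,-0.74,0,0,0,0.52,0],[0.34,-0.74,0,0,0,0.52,0]]

```text
t: 0.92
ee_pos: [319.4, 393.3, 404.8]
orientation: [0.315, 3.126, 0.0]
ft_force: [0.2, 0.1, -0.5]
width: 41.4
grasp_force: 0.0
```

Call:
step_arm:
  targets:
    - [[0.34,-0.74,0,0,0,0,0],[0.34,-0.74,0,0,0,0,0],[0.34,-0.74,0,0,0,0,0],[0.34,-0.74,0,0,0,0,0],[0.34,-0.74,0,0,0,0,0]]

```text
t: 1.55
ee_pos: [404.4, 208.3, 404.9]
orientation: [0.317, 3.125, 0.0]
ft_force: [0.4, 0.2, -0.6]
width: 0.4
grasp_force: 0.0
```

Call:
step_arm:
  targets:
    - [[0.34,-0.74,0,0,0,0,0],[0.34,-0.74,0,0,0,0,0],[0.34,-0.74,0,0,0,0,0],[0.34,-0.74,0,0,0,0,0],[0.34,-0.74,0,0,0,0,0]]

```text
t: 2.17
ee_pos: [489.4, 23.2, 404.8]
orientation: [0.317, 3.125, 0.0]
ft_force: [0.2, 0.4, -0.0]
width: 0.4
grasp_force: 0.0
```

```bash
cat >> h.py <<'E'
def where():
    from scipy.spatial.transform import Rotation as R
    o=readout.get_obs(); d=np.load("d.npy"); p=o["ee_pos"]-np.array([d[0],d[1],0]); M=R.from_rotvec(o["orientation"]).as_matrix()
    ty=M[:,1]; tip=Rz(-d[2])@(p+182*M[:,2])
    print("t",o["t"],"tip drive",tip.round(1),"ty err deg",np.degrees(np.arctan2(ty[1],ty[0])-d[2])-90,"tilt",M[:,2].round(3),"F drive",(Rz(-d[2])@o["ft_force"]).round(1),"w",o["width"])
    return tip
E
python3 -c "
from h import *
where();d=np.load('d.npy');print(Rz(d[2]))"
```

```text
t 2.175 tip drive [-75.5  35.1 222.8] ty err deg 0.05604774940073298 tilt [ 0.  0. -1.] F drive [ 0.1  0.4 -0. ] w 0.39577623745275137
[[ 0.97938277  0.20201332  0.        ]
 [-0.20201332  0.97938277  0.        ]
 [ 0.          0.          1.        ]]
```

Call:
step_arm:
  targets:
    - [[0,0,-0.4,0,0,0,0],[0,0,-0.4,0,0,0,0],[0,0,-0.36,0,0,0,0],[0.2,-0.04,0,0,0,0,0],[0.2,-0.04,0,0,0,0,0]]

```text
t: 2.8
ee_pos: [510.2, 20.4, 347.4]
orientation: [0.317, 3.124, 0.0]
ft_force: [1.1, -0.2, 0.1]
width: 0.8
grasp_force: 0.0
```

Call:
step_arm:
  targets:
    - [[0.06,-0.012,0,0,0,0,0],[0.06,-0.012,0,0,0,0,0],[0.06,-0.012,0,0,0,0,0],[0.06,-0.012,0,0,0,0,0],[0.06,-0.012,0,0,0,0,0]]

```text
t: 3.42
ee_pos: [523.9, 17.5, 346.7]
orientation: [-0.317, -3.125, 0.0]
ft_force: [-2.2, -0.2, 0.8]
width: 0.1
grasp_force: 1.1
```

```bash
python3 -c "
from h import *
where()
snap('top','t2.png',(215,165,295,240),8)"
```

```text
t 3.425 tip drive [-40.8  36.5 164.7] ty err deg 0.06840449742864507 tilt [-0.001  0.    -1.   ] F drive [-2.1 -0.7  0.8] w 0.06217357591524573
```

View pics/t2.png

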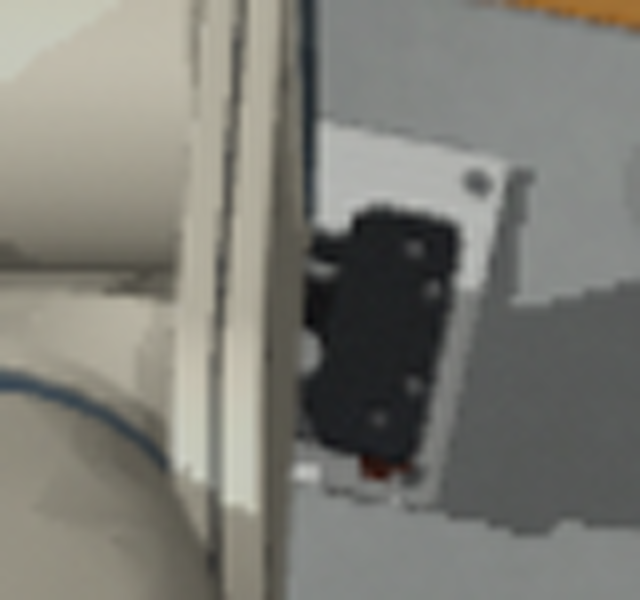

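The arm hides the knob in the top view, but the 2 N force confirms contact. I'll push further and check with the scene camera.

Call:
step_arm:
  targets:
    - [[0.05,-0.01,0,0,0,0,0],[0.05,-0.01,0,0,0,0,0],[0.05,-0.01,0,0,0,0,0],[0.05,-0.01,0,0,0,0,0],[0.04,-0.008,0,0,0,0,0]]

```text
t: 4.1
ee_pos: [536.2, 15.1, 346.6]
orientation: [0.317, 3.126, -0.0]
ft_force: [-1.4, -0.0, 0.2]
width: 0.6
grasp_force: 0.9
```

```bash
python3 -c "
from h import *
where()
snap('scene','s2.png',(260,165,340,240),8)"
```

```text
t 4.1 tip drive [-28.2  36.6 164.6] ty err deg 0.06403043877739378 tilt [ 0. -0. -1.] F drive [-1.4 -0.3  0.2] w 0.6171560144154083
```

View pics/s2.png

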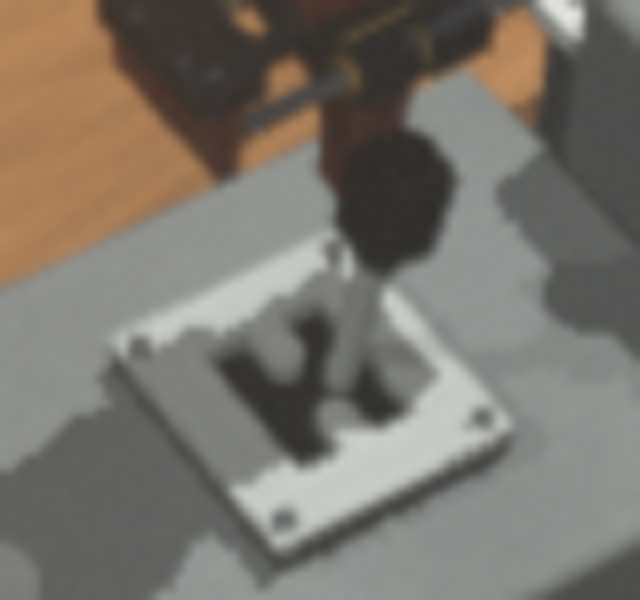

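The knob outline now spans about x 338–456 and y 128–275 in the crop. It was 310–426 and 97–245 before.

```bash
cat >> h.py <<'E'
def box(im,d,s,c,x0=260,y0=165):
    u=lev(s,c,1)-[0,0,40]; cx,sx=np.cos(c),np.sin(c)
    e2=np.array([0,cx,sx]); e1=np.cross(e2,u)
    P=[np.array([0,0,40])+L*u+a*e1+b*e2 for L in(128,172) for a in(-15,15) for b in(-15,15)]
    P+=[np.array([0,0,40])+176*u]
    q=(proj(im,np.array([W(d,p) for p in P]))+.5-[x0,y0])*8-.5
    return np.r_[q.min(0),q.max(0)]
def fit(im,b,g=(0,-.2)):
    from scipy.optimize import least_squares
    d=np.load("d.npy"); o=least_squares(lambda q:(box(im,d,*q)-b)/8,g); print("stick,cross",o.x.round(3),"res px",o.fun.round(2))
E
python3 -c "
from h import *
im=get_image('scene')
fit(im,[310,97,426,245]);fit(im,[338,128,456,275])"
```

```text
stick,cross [-0.128 -0.225] res px [-1.72 -1.61  1.43  1.3 ]
stick,cross [-0.007 -0.218] res px [-2.13 -1.67  1.82  1.49]
```

Call:
step_arm:
  targets:
    - [[-0.27,0.055,0,0,0,0,0],[-0.26,0.055,0,0,0,0,0],[0.07,0.32,0,0,0,0,0],[0.06,0.32,0,0,0,0,0],[0.066,0.31,0,0,0,0,0]]

```text
t: 4.82
ee_pos: [519.9, 69.6, 346.8]
orientation: [0.316, 3.125, 0.0]
ft_force: [0.2, -0.4, -0.0]
width: 0.5
grasp_force: 0.0
```

Call:
step_arm:
  targets:
    - [[0,0,0,0,0,0,0],[0.36,-0.07,0,0,0,0,0],[0.36,-0.08,0,0,0,0,0],[0.36,-0.07,0,0,0,0,0],[0,0,0,0,0,0,0]]

```text
t: 5.45
ee_pos: [574.1, 56.8, 346.5]
orientation: [0.318, 3.125, -0.0]
ft_force: [0.1, 0.3, -1.1]
width: 0.6
grasp_force: 0.0
```

```bash
python3 -c "
from h import *
where()"
```

```text
t 5.45 tip drive [  0.6  85.2 164.5] ty err deg 0.0373411999221247 tilt [ 0. -0. -1.] F drive [ 0.   0.3 -1.1] w 0.5778883114614219
```

Call:
step_arm:
  targets:
    - [[-0.04,-0.194,0,0,0,0,0],[-0.028,-0.137,0,0,0,0,0],[-0.028,-0.137,0,0,0,0,0],[-0.028,-0.137,0,0,0,0,0],[-0.028,-0.137,0,0,0,0,0]]

```text
t: 6.08
ee_pos: [565.7, 19.7, 347.1]
orientation: [0.317, 3.125, 0.001]
ft_force: [0.1, 2.9, 2.5]
width: 0.2
grasp_force: 1.5
```

Call:
step_arm:
  targets:
    - [[-0.028,-0.137,0,0,0,0,0],[-0.028,-0.137,0,0,0,0,0],[-0.028,-0.137,0,0,0,0,0],[0,0,0,0,0,0,0],[0,0,0,0,0,0,0]]

```text
t: 6.7
ee_pos: [561.3, -0.7, 346.4]
orientation: [-0.317, -3.125, 0.001]
ft_force: [-0.2, 0.3, 0.6]
width: 0.4
grasp_force: 0.0
```

```bash
python3 -c "
from h import *
where()
snap('scene','s3.png',(260,165,340,240),8)"
```

```text
t 6.7 tip drive [ -0.5  26.1 164.4] ty err deg 0.05688211607798621 tilt [-0.001 -0.    -1.   ] F drive [-0.3  0.2  0.6] w 0.37976213994062696
```

View pics/s3.png

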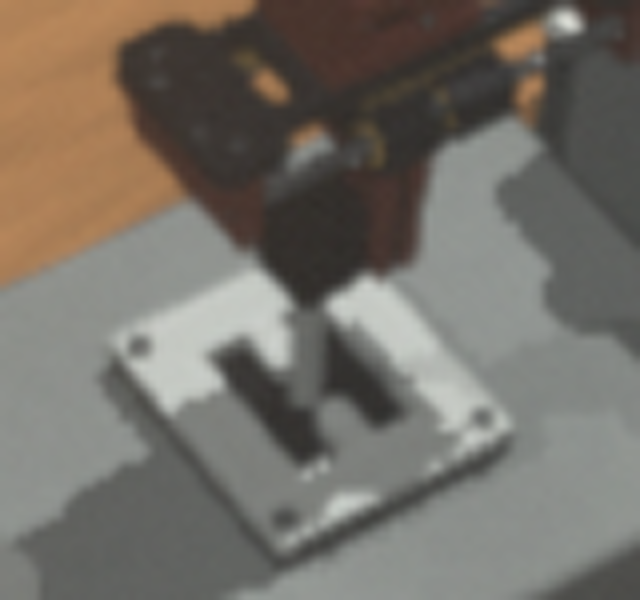

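The lever is now mid-crossing, with the shank at about (308,360) between the tongues. I'll keep pushing right.

Call:
step_arm:
  targets:
    - [[-0.02,-0.1,0,0,0,0,0],[-0.02,-0.1,0,0,0,0,0],[-0.02,-0.1,0,0,0,0,0],[-0.02,-0.1,0,0,0,0,0],[0,0,0,0,0,0,0]]

```text
t: 7.38
ee_pos: [557.3, -21.0, 346.6]
orientation: [-0.318, -3.125, 0.0]
ft_force: [-0.5, 0.0, 0.0]
width: 0.3
grasp_force: 0.1
```

Call:
step_arm:
  targets:
    - [[-0.008,-0.04,0,0,0,0,0],[-0.008,-0.04,0,0,0,0,0],[0,0,0,0,0,0,0],[0,0,0,0,0,0,0],[0,0,0,0,0,0,0]]

```text
t: 8.0
ee_pos: [556.7, -24.5, 346.7]
orientation: [-0.317, -3.126, 0.0]
ft_force: [0.4, 0.4, -0.6]
width: 0.7
grasp_force: 0.3
```

```bash
python3 -c "
from h import *
where()
snap('scene','s4.png',(260,165,340,240),8)"
```

```text
t 8.0 tip drive [-1.000e-01  2.000e+00  1.647e+02] ty err deg 0.07110910356337286 tilt [-0. -0. -1.] F drive [ 0.3  0.5 -0.6] w 0.7072690868184286
```

View pics/s4.png

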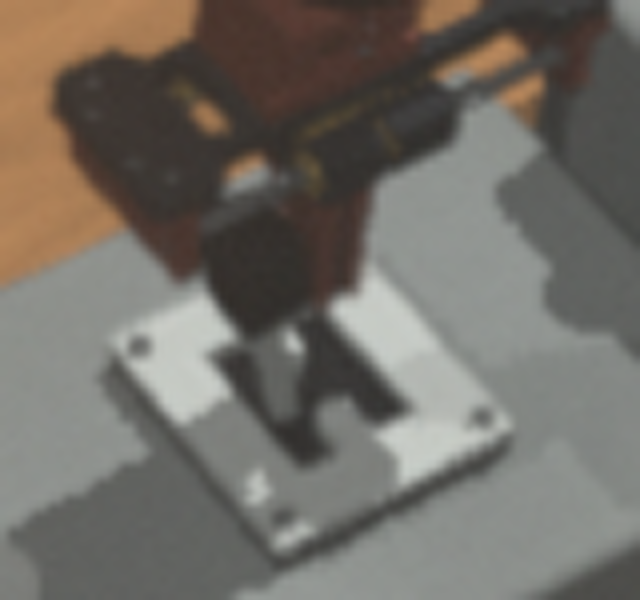

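The shank is now at about (282,380), nearly in the right channel. I'll inch on until it meets the channel wall.

Call:
step_arm:
  targets:
    - [[-0.008,-0.04,0,0,0,0,0],[0,0,0,0,0,0,0],[-0.008,-0.04,0,0,0,0,0],[0,0,0,0,0,0,0],[0,0,0,0,0,0,0]]

```text
t: 8.68
ee_pos: [555.9, -28.6, 346.7]
orientation: [-0.317, -3.125, 0.0]
ft_force: [-0.6, 1.5, -1.3]
width: 0.7
grasp_force: 0.4
```

```bash
python3 -c "
from h import *
where()"
```

```text
t 8.675 tip drive [ -0.   -2.2 164.7] ty err deg 0.05959531640243654 tilt [-0. -0. -1.] F drive [-0.9  1.3 -1.3] w 0.6915416312933675
```

Call:
step_arm:
  targets:
    - [[-0.006,-0.03,0,0,0,0,0],[0,0,0,0,0,0,0],[0,0,0,0,0,0,0],[0,0,0,0,0,0,0],[0,0,0,0,0,0,0]]

```text
t: 9.3
ee_pos: [555.6, -30.0, 346.7]
orientation: [0.317, 3.125, -0.0]
ft_force: [0.2, 1.6, -0.2]
width: 0.6
grasp_force: 0.4
```

```bash
python3 -c "
from h import *
where()
snap('scene','s5.png',(260,165,340,240),8)"
```

```text
t 9.3 tip drive [  0.   -3.6 164.7] ty err deg 0.06868460555003253 tilt [ 0. -0. -1.] F drive [-0.2  1.6 -0.2] w 0.5768634991759832
```

View pics/s5.png

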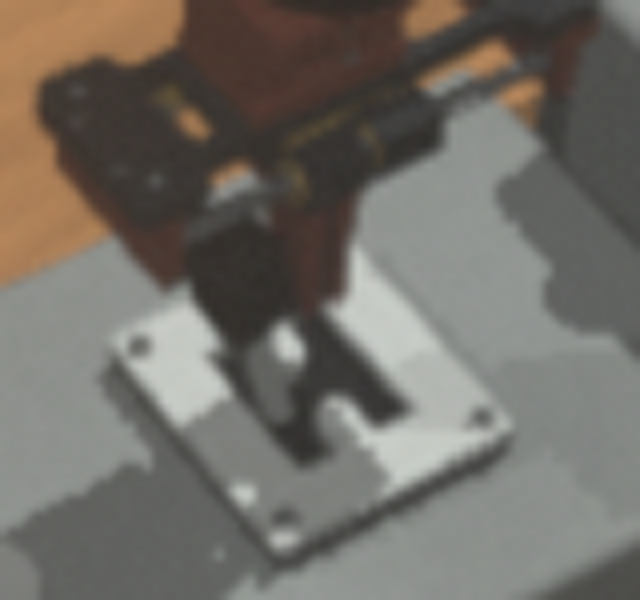

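The knob's left edge is at about x=186 and its bottom at about y=345. I'll compare that with the lever model.

```bash
python3 -c "
from h import *
im=get_image('scene');d=np.load('d.npy')
for s,c in((0,.16),(0,.2),(0,.225),(-.05,.225),(.05,.225)): b=box(im,d,s,c);print(s,c,(b+[15,13,-13,-11]).round())"
```

```text
0 0.16 [206. 190. 315. 345.]
0 0.2 [189. 200. 302. 354.]
0 0.225 [178. 206. 294. 359.]
-0.05 0.225 [165. 191. 283. 346.]
0.05 0.225 [192. 222. 305. 373.]
```

Call:
step_arm:
  targets:
    - [[-0.006,-0.03,0,0,0,0,0],[0,0,0,0,0,0,0],[-0.006,-0.03,0,0,0,0,0],[0,0,0,0,0,0,0],[0,0,0,0,0,0,0]]

```text
t: 10.02
ee_pos: [555.0, -32.8, 346.6]
orientation: [-0.317, -3.125, -0.001]
ft_force: [1.0, 3.9, -2.7]
width: 0.6
grasp_force: 2.1
```

```bash
python3 -c "
from h import *
where()"
```

```text
t 10.025 tip drive [-1.000e-01 -6.500e+00  1.646e+02] ty err deg 0.06282745675500223 tilt [-0.  0. -1.] F drive [ 0.2  4.  -2.7] w 0.5855858820202134
```

Call:
step_arm:
  targets:
    - [[-0.006,-0.03,0,0,0,0,0],[0,0,0,0,0,0,0],[0,0,0,0,0,0,0],[0,0,0,0,0,0,0],[0,0,0,0,0,0,0]]

```text
t: 10.65
ee_pos: [554.7, -34.0, 346.5]
orientation: [-0.317, -3.125, -0.002]
ft_force: [0.7, 6.5, -3.3]
width: 0.9
grasp_force: 3.5
```

```bash
python3 -c "
from h import *
where()"
```

```text
t 10.65 tip drive [-1.000e-01 -7.600e+00  1.645e+02] ty err deg 0.05635244564486186 tilt [ 0.     0.001 -1.   ] F drive [-0.6  6.6 -3.3] w 0.9065943460967956
```

Call:
step_arm:
  targets:
    - [[0.056,0.27,0,0,0,0,0],[0.056,0.27,0,0,0,0,0],[-0.42,0.087,0,0,0,0,0],[-0.43,0.087,0,0,0,0,0],[-0.43,0.088,0,0,0,0,0]]

```text
t: 11.28
ee_pos: [495.8, 6.3, 346.8]
orientation: [0.316, 3.125, -0.001]
ft_force: [-0.3, 0.1, -0.2]
width: 0.6
grasp_force: 0.0
```

Call:
step_arm:
  targets:
    - [[0,0,0,0,0,0,0],[-0.07,-0.346,0,0,0,0,0],[-0.07,-0.346,0,0,0,0,0],[-0.07,-0.346,0,0,0,0,0],[0,0,0,0,0,0,0]]

```text
t: 11.9
ee_pos: [485.7, -48.0, 346.6]
orientation: [-0.322, -3.125, 0.0]
ft_force: [0.2, -0.2, -0.3]
width: 0.4
grasp_force: 0.0
```

```bash
python3 -c "
from h import *
where()
cv2.imwrite('pics/s6raw.png',get_image('scene')['pixels'][165:240,260:340,::-1])"
```

```text
t 11.9 tip drive [-64.9 -35.4 164.6] ty err deg -0.09382326121362894 tilt [-0. -0. -1.] F drive [ 0.3 -0.1 -0.3] w 0.44172052191076955
```

Call:
step_arm:
  targets:
    - [[0.2,-0.04,-0.06,0,0,0,0],[0.2,-0.04,-0.06,0,0,0,0],[0.2,-0.04,0,0,0,0,0],[0.1,-0.02,0,0,0,0,0],[0.1,-0.02,0,0,0,0,0]]

```text
t: 12.58
ee_pos: [525.9, -54.2, 340.5]
orientation: [-0.317, -3.124, -0.0]
ft_force: [-2.6, -0.2, 1.8]
width: 0.7
grasp_force: 1.2
```

Call:
step_arm:
  targets:
    - [[0.08,-0.016,0,0,0,0,0],[0.08,-0.016,0,0,0,0,0],[0.08,-0.016,0,0,0,0,0],[0.08,-0.016,0,0,0,0,0],[0,0,0,0,0,0,0]]

```text
t: 13.2
ee_pos: [542.1, -57.6, 340.7]
orientation: [0.317, 3.125, -0.0]
ft_force: [-1.0, -0.3, 0.0]
width: 0.5
grasp_force: 0.3
```

```bash
python3 -c "
from h import *
where()"
```

```text
t 13.2 tip drive [ -7.5 -33.4 158.7] ty err deg 0.06190693572911243 tilt [ 0.001 -0.    -1.   ] F drive [-1.  -0.5  0. ] w 0.5003286259488255
```

Call:
step_arm:
  targets:
    - [[0.08,-0.016,0,0,0,0,0],[0.08,-0.016,0,0,0,0,0],[0.06,-0.012,0,0,0,0,0],[0.06,-0.012,0,0,0,0,0],[0,0,0,0,0,0,0]]

```text
t: 13.82
ee_pos: [556.1, -60.4, 340.7]
orientation: [0.317, 3.125, -0.0]
ft_force: [-1.0, 0.8, 0.2]
width: 0.3
grasp_force: 0.4
```

Call:
step_arm:
  targets:
    - [[0.04,-0.008,0,0,0,0,0],[0,0,0,0,0,0,0],[0.04,-0.008,0,0,0,0,0],[0,0,0,0,0,0,0],[0,0,0,0,0,0,0]]

```text
t: 14.45
ee_pos: [559.9, -61.1, 340.7]
orientation: [0.317, 3.125, -0.0]
ft_force: [-2.1, 0.1, -0.8]
width: 0.6
grasp_force: 0.4
```

```bash
python3 -c "
from h import *
where()"
```

```text
t 14.45 tip drive [ 10.5 -33.3 158.7] ty err deg 0.06503442893838951 tilt [ 0. -0. -1.] F drive [-2.1 -0.4 -0.8] w 0.5595976887674422
```

Call:
step_arm:
  targets:
    - [[0.04,-0.008,0,0,0,0,0],[0,0,0,0,0,0,0],[0.04,-0.008,0,0,0,0,0],[0,0,0,0,0,0,0],[0,0,0,0,0,0,0]]

```text
t: 15.08
ee_pos: [563.8, -61.9, 340.7]
orientation: [-0.317, -3.125, 0.0]
ft_force: [-1.2, 1.2, -0.9]
width: 0.7
grasp_force: 0.8
```

```bash
python3 -c "
from h import *
where()"
```

```text
t 15.075 tip drive [ 14.4 -33.3 158.7] ty err deg 0.06427097768909107 tilt [-0. -0. -1.] F drive [-1.4  0.9 -0.9] w 0.6941670754448777
```

Call:
step_arm:
  targets:
    - [[0.03,-0.006,0,0,0,0,0],[0,0,0,0,0,0,0],[0.03,-0.006,0,0,0,0,0],[0,0,0,0,0,0,0],[0,0,0,0,0,0,0]]

```text
t: 15.7
ee_pos: [566.3, -62.4, 340.3]
orientation: [-0.317, -3.124, -0.0]
ft_force: [-4.5, 1.1, -2.1]
width: 0.3
grasp_force: 2.5
```

```bash
python3 -c "
from h import *
where()"
```

```text
t 15.7 tip drive [ 16.7 -33.2 158.3] ty err deg 0.061920897490935545 tilt [-0.002  0.    -1.   ] F drive [-4.6  0.2 -2.1] w 0.28652065979394703
```

Call:
step_arm:
  targets:
    - [[0.03,-0.006,0,0,0,0,0],[0,0,0,0,0,0,0],[0.02,-0.004,0,0,0,0,0],[0,0,0,0,0,0,0],[0,0,0,0,0,0,0]]

```text
t: 16.32
ee_pos: [568.3, -62.8, 339.9]
orientation: [-0.317, -3.122, -0.0]
ft_force: [-7.6, 1.4, -1.9]
width: 0.2
grasp_force: 3.6
```

```bash
python3 -c "
from h import *
where()"
```

```text
t 16.325 tip drive [ 18.3 -33.2 157.9] ty err deg 0.06496075659354972 tilt [-0.004  0.001 -1.   ] F drive [-7.7 -0.2 -1.9] w 0.20188505177350763
```

The force is rising against a hard stop, so I'll back off and check.

Call:
step_arm:
  targets:
    - [[-0.4,0.08,0,0,0,0,0],[-0.6,0.12,0,0,0,0,0],[-0.6,0.12,0.3,0,0,0,0],[0,0,1,0,0,0,0],[0,0,1,0,0,0,0]]

```text
t: 16.95
ee_pos: [489.6, -47.1, 457.7]
orientation: [0.317, 3.123, -0.0]
ft_force: [0.9, 0.4, 0.8]
width: 0.6
grasp_force: 0.0
```

Call:
step_arm:
  targets:
    - [[-0.2,0.9,0,0,0,0,0],[-0.2,0.9,0,0,0,0,0],[-0.2,0.9,0,0,0,0,0],[-0.2,0.9,0,0,0,0,0],[0,0,0,0,0,0,0]]

```text
t: 17.58
ee_pos: [449.4, 135.3, 456.6]
orientation: [0.311, 3.123, 0.002]
ft_force: [0.4, -0.8, 0.8]
width: 0.6
grasp_force: 0.0
```

```bash
python3 -c "
from h import *
where()
a=get_image('scene');b=get_image('top')
d=np.load('d.npy')
g=lambda i,x,y:cv2.resize(i['pixels'][y:y+75,x:x+50,::-1],None,fx=8,fy=8,interpolation=cv2.INTER_CUBIC)
cv2.imwrite('pics/f.png',np.hstack([g(a,265,165),g(b,235,165)]))
print(box(a,d,.304,.225,265,165)+[15,13,-13,-11]); print((proj(b,W(d,lev(.304,.225,176)))-[235,165]+.5)*8)
print((proj(b,W(d,lev(.25,.225,176)))-[235,165]+.5)*8)"
```

```text
t 17.575 tip drive [-136.8  137.1  274.6] ty err deg 0.28992475562934317 tilt [ 0.004  0.001 -1.   ] F drive [ 0.5 -0.7  0.8] w 0.5770875706973796
[225.21602869 312.80784073 328.53332489 449.19933262]
[[306.77031432  73.72878142]]
[[301.99948353 102.44333466]]
```

View pics/f.png

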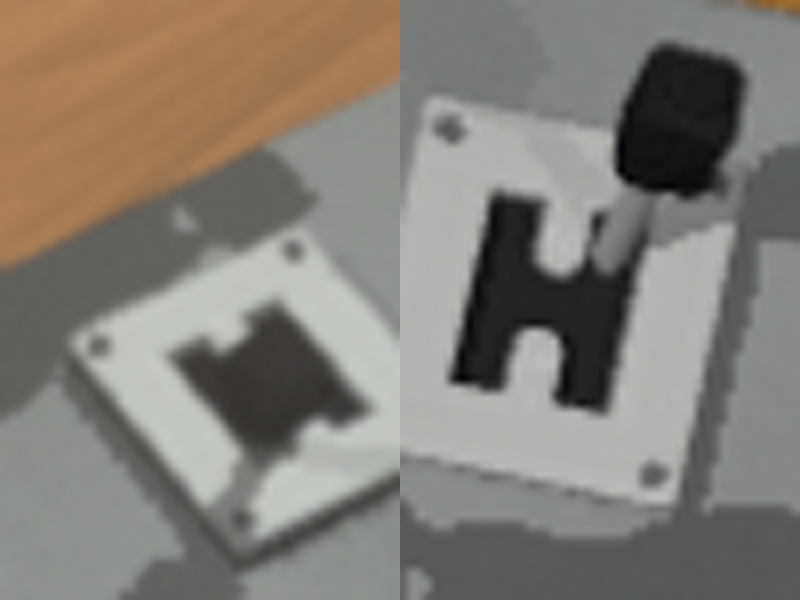

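The right panel shows the knob in the right channel, well forward, spanning x 215–348 and y 43–195. In the left panel its bottom is at about y=450. I'll compare both with the model.

```bash
python3 -c "
from h import *
a=get_image('scene');b=get_image('top');d=np.load('d.npy')
print('init',box(b,d,-.13,-.22,215,165).round(), 'meas 105 217 - 342')
for s in(.22,.25,.28,.304):
  for c in (.2,.225): print(s,c,box(b,d,s,c,235,165).round(),'meas 215 43 348 195 |',(box(a,d,s,c,265,165)+[15,13,-13,-11]).round())
# dark neutral mask of knob, top
p=b['pixels'][165:240,235:285].astype(int); m=(p.max(2)<55).astype(np.uint8)
n,l,st,ce=cv2.connectedComponentsWithStats(m); print(st[1:][st[1:,4]>20]*8)
p=a['pixels'][165:240,265:315].astype(int); print(p[50:59,32:40].max(2))"
```

```text
init [ 90. 212. 257. 352.] meas 105 217 - 342
0.22 0.2 [190.  61. 340. 242.] meas 215 43 348 195 | [213. 274. 313. 418.]
0.22 0.225 [201.  64. 354. 245.] meas 215 43 348 195 | [202. 281. 303. 423.]
0.25 0.2 [192.  46. 343. 229.] meas 215 43 348 195 | [221. 285. 322. 427.]
0.25 0.225 [203.  49. 356. 232.] meas 215 43 348 195 | [211. 292. 312. 432.]
0.28 0.2 [195.  31. 345. 217.] meas 215 43 348 195 | [227. 297. 331. 436.]
0.28 0.225 [206.  34. 358. 220.] meas 215 43 348 195 | [220. 303. 321. 442.]
0.304 0.2 [197.  20. 347. 208.] meas 215 43 348 195 | [233. 306. 339. 444.]
0.304 0.225 [207.  23. 360. 211.] meas 215 43 348 195 | [225. 313. 329. 449.]
[[ 216   48  128  152 1768]
 [  56  200  176  208 2320]]
[[ 56  57  58  56  56  54  54  55]
 [ 55  55  57  56  53  55  60  70]
 [ 54  54  53  53  55  67  98 129]
 [ 55  53  53  56  66 104 156 188]
 [ 55  55  57  62  87 139 184 193]
 [ 68  64  68  75  98 145 178 184]
 [ 82  80  88  98 113 155 180 182]
 [ 89  97 122 149 156 181 183 183]
 [105 130 167 192 195 195 188 187]]
```

```bash
python3 -c "
from h import *
print(ctrl.close_job())"
```

```text
the job is handed in; nothing more can be done
None
```

I pushed the lever to the crossing, across and forward into the third slot until it met a firm stop, and handed the job in. Camera estimates put it at 0.27–0.30 rad against 0.304 for fully home, and the arm was clear of the press.

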